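# Press two faces of a suspension yoke against the bench gauge

## Robot

A 6-joint arm with a two-finger parallel gripper is mounted at the origin on the work surface. World frame = base frame: x ahead of the robot, y to its left, z up, the work surface at z = 0. Lengths are in m, angles in degrees, forces in N, time in s.
With the tool pointing down it reaches from about 0.4 to 0.925 m from the base axis. Payload 12.5 kg.
Tool frame: the origin (TCP) lies midway between the tips of the shut fingers; the grasp point (between the pads) lies behind it (bot.grip_depth is the z of the grasp point in the tool frame, in m); z points along the fingers, y is the direction in which the jaws open and shut (so a half turn about z gives the same grasp; the last joint's range is limited). The gripper opens to 95 mm and grips with 3 to 60 N. Pads are 20 mm wide; open, the fingers measure 119 mm over their backs; the gripper's body (75 mm by 180 mm) begins 59 mm behind the grasp point.
Start: joints at [67.918, 28.126, 89.318, -0, 62.55, -6.05], TCP at [0.173, 0.601, 0.193] pointing down, gripper open.
Joint ranges: [-177.58, 177.58], [-47.91, 125.51], [2.72, 160], [-65.01, 245.01], [3.68, 167.84], [-153.87, 153.87]. Speed limits (degrees/s): [127.2, 127.2, 159.86, 180, 180, 180].

## Interface

Orientations are given as a 3x3 rotation matrix whose columns are the frame's x, y, z axes.
In Python, from workcell import bot gives the robot as it stands.
- The arm moves only by the tool play_rows, never from a script. Its argument "commands" is a list of rows, each an object of numbers: "tx", "ty", "tz": the shift along the tool's x, y, z in mm; "rx", "ry", "rz": the turn, a rotation vector about the tool's x, y, z in rad; "grip": the finger opening in mm, from 0 to 95.1. A call has 1 to 12 rows; each row shifts and turns the commanded pose from where the row before left it, along the tool's axes as they then stand; what a row does not reach is not made up. A row lasts 1/10 s, in which the tool goes at most 50 mm and 8.59 degrees, less where a joint would pass 70% of its speed; a pose out of reach is approached as far as the arm can. A call with a gripper value outside its range is refused whole. The fingers move at their own pace and stop on an object; "squeeze" is the grip in N (left out, the last holds). Time passes only in rows, so rows that do not move let the fingers close. It gives the time, the measured TCP pose, the force and the opening at its end, in the units of the state.
- bot.get_obs(): the state, without advancing time (a new reading comes with each control period).
- bot.grab_frame(name): name is "scene" or "top"; returns a dict with "pixels" (400x640x3 uint8, red, green, blue), "fx", "fy", "cx", "cy" (pixels), "rvec" (rotation vector, rad) and "tvec" (3), from world to camera coordinates, as OpenCV has them. Camera axes: x right, y down, z forward; pixel columns grow to the right and rows downward; lengths in m; the calibration is good to about 2 mm. A picture is of the moment at which its call begins. There is no depth.
- bot.hand_in(): hands the job in, once; it reports no verdict.
The state is a dict: "clock": time; "joint_pos": joint angles; "qd": joint speeds; "joint_torque": joint torques, N m; "ee_pos": TCP position; "tcp_rot": TCP orientation; "contact_force": force on the tool from outside, world axes, zero at the start; "wrist_torque": the same for the moment, N m; "grip_width": finger opening in m.
Only numpy, scipy, OpenCV 4.12 (cv2) and the standard library are available. Lean on these libraries where they do the work, as an engineer would, in place of code of your own. Each camera call takes 0.05 s, during which the arm holds its last target. There are 200 camera calls.

## Task

Slide the alloy yoke across the bench and press its plain long side flat and about centred against the gauge's sprung bar until the bar is fully home, then draw it back so that the bar springs right out. Turn the yoke so that its plain short end faces the bar and press that end fully home in the same way, then slide the yoke wholly onto the middle of the rubber mat and let go of it. Keep the yoke flat on the bench throughout (do not lift or tip it) and leave the chainring, the jar and the wrench where they are.

Things in the scene. Friction and masses are not known exactly. Their poses are not given: they have to be found in the camera images.
- yoke: Loose bare-aluminium frame lying flat, 0.5 to 0.85 kg: 130 mm (x) by 100 mm (y), 25 mm thick, with a through window 90 mm (x) by 32 mm (y) in its middle, open to the bench. Origin mid-window on the underside, z up. Plain faces: +y long side, +x short end. The -y side has two ears (reaching 69 mm from the origin), the -x end a round nose (reaching 88 mm).
- yoke_side (a point): Middle of the yoke's plain long side, 50 mm from the yoke's origin along its +y, 12.5 mm up. Axes as the yoke's. At the start this side is turned towards the gauge to within about 1.2 rad. The rails beside the window are 34 mm wide (long ones) and 20 mm (end ones).
- yoke_end (a point): Middle of the yoke's plain short end, 65 mm from the yoke's origin along its +x, 12.5 mm up. Axes as the yoke's.
- gauge: Bench gauge, fixed, somewhere else and a little turned each time: grey housing 160 mm (x) by 100 mm (y), 42 mm high, on a base strip 200 by 60 by 10 mm, with a dial on top (highest point 50 mm). Origin under the housing's centre, z up. The sprung bar is on its -y face: work is pushed along the gauge's +y. The dial needle swings 2.2 rad as the bar goes home.
- anvil_face (a point): Middle of the bare steel bar's flat front face, which looks along the gauge's -y; axes as the gauge's. It moves with the bar: 80 mm from the gauge's origin along -y when out, 65 mm when home. The bar is 120 mm wide (x), 24 mm tall (2 to 26 mm above the bench).
- anvil (a joint): How far the bar is pushed in, m: 0 out, 0.015 fully home (a hard stop). A spring pushes it out with 2.4 N at 0 rising to 5.4 N at home.
- mat: Thin black rubber mat, 240 mm (x) by 200 mm (y), lying flush (0.8 mm, nothing catches on its edge, it cannot be moved). Origin at its middle.
- chainring: Bystander: dark steel chainring lying flat, 110 mm across, 10 mm thick, origin under its centre.
- grease_jar: Bystander: white jar with a steel lid, 70 mm across, 65 mm tall, origin under its centre.
- wrench: Bystander: open wrench lying flat, 180 mm long, origin under its middle.
Not all that is in view belongs to the job. Of the things shaped like the yoke, the aluminium one is meant.

How it is judged:
By the outcome, as a careful person would: the job done as asked, in the order asked, and still so for the second after the job is handed in, with the robot touching nothing.
It also fails if it takes over 72 s, if anything falls off the work surface, if the arm or the gripper's body presses on something with over 40 N, if the wrist force passes 120 N, or if a joint passes its speed limit or range.

## Working session

There is one attempt and no reset: what is moved stays moved. The work goes in short steps, Python scripts to look and compute and a tool call to move; the robot and the scene stay as the last step left them, time stands still between calls to the robot, and variables do not carry over. Pictures are saved under pics/ and viewed, about 8 in all and at most 12, crops included, and the job is handed in when it is done.

Besides the shell and the picture viewer there is one more tool, called as name(argument=value, ...), one argument or row to a line, values as JSON. play_rows: Moves the arm, as the interface text tells. Its arguments: {"type":"object","properties":{"commands":{"type":"array"},"squeeze":{"type":"number"}},"required":["commands"]}

```bash
mkdir -p pics; ls
python3 - <<'E'
from workcell import bot
import cv2
for n in("scene","top"):
    f=bot.grab_frame(n); cv2.imwrite(f"pics/{n}0.png",f["pixels"][:,:,::-1]); print(n,f["fx"],f["fy"],f["cx"],f["cy"],f["rvec"],f["tvec"])
o=bot.get_obs(); print(o,bot.grip_depth)
E
```

```text
pics
scene 368.16550339157635 368.16550339157635 324.9322237643392 205.05940610244105 [ 1.91695304  1.10500125 -0.62066586] [-0.24887806 -0.17062439  1.44719461]
top 378.05958684270627 378.05958684270627 325.62113942016055 195.99014364022443 [ 2.17734754 -2.16755675  0.0941449 ] [0.01378992 0.4957055  1.21000472]
{'clock': 0.1, 'joint_pos': array([ 6.79182248e+01,  2.81594455e+01,  8.93460671e+01, -1.46313272e-03,
        6.25501248e+01, -6.05116026e+00]), 'qd': array([-0.0606112 , -0.0425542 , -0.19522574,  0.0219347 ,  0.1116787 ,
        0.03491521]), 'joint_torque': array([ 3.95776005e-03, -6.13629413e+01, -2.58609366e+01,  6.94180140e-02,
        4.70975018e-02,  3.33702559e-06]), 'ee_pos': array([0.17249762, 0.60047951, 0.19293714]), 'tcp_rot': array([[-9.61117517e-01,  2.76139459e-01, -3.44049624e-04],
       [ 2.76139661e-01,  9.61117091e-01, -9.08346907e-04],
       [ 7.98415506e-05, -9.68033871e-04, -9.99999528e-01]]), 'contact_force': array([-0.09486218, -0.49676407,  0.53258465]), 'wrist_torque': array([-0.00016658, -0.0371332 ,  0.0242613 ]), 'grip_width': 0.09459668235392585} -0.0188
```

View pics/top0.png

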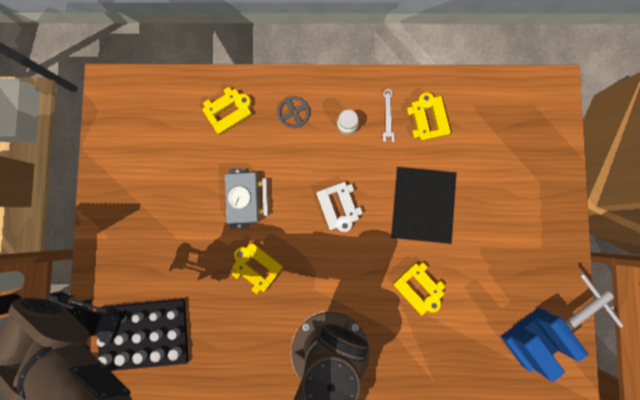

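View pics/scene0.png

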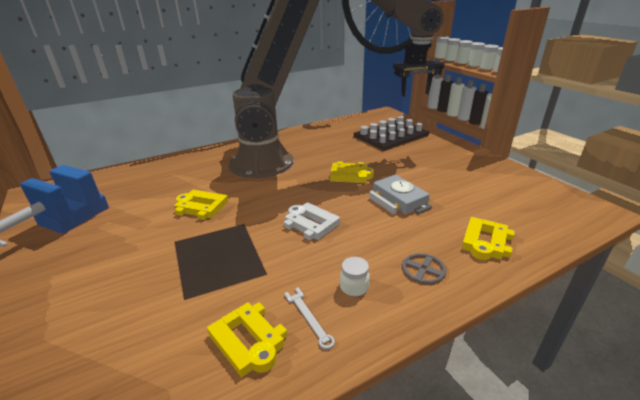

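The top view has five yoke-shaped things. Four are yellow, at (228,110), (430,117), (257,268) and (420,288). One is bare grey, at (339,206), and that's the aluminium one I want. The gauge is at (245,198) with its bar on the right-hand side, and the mat is at (425,205). Next I'll check a close crop.

```bash
cat > h.py <<'E'
import numpy as np, cv2
from workcell import bot
def grab(n): return bot.grab_frame(n)
def ray(f,uv,z):
    R=cv2.Rodrigues(np.array(f["rvec"],float))[0]; t=np.array(f["tvec"],float)
    uv=np.atleast_2d(uv).astype(float)
    d=np.c_[(uv[:,0]-f["cx"])/f["fx"],(uv[:,1]-f["cy"])/f["fy"],np.ones(len(uv))]@R
    c=-R.T@t
    return c+d*((z-c[2])/d[:,2])[:,None]
def proj(f,P):
    K=np.array([[f["fx"],0,f["cx"]],[0,f["fy"],f["cy"]],[0,0,1.]])
    return cv2.projectPoints(np.atleast_2d(P).astype(float),np.array(f["rvec"],float),np.array(f["tvec"],float),K,None)[0][:,0]
def blobs(mask,amin=150):
    c,h=cv2.findContours(mask.astype(np.uint8),cv2.RETR_CCOMP,cv2.CHAIN_APPROX_NONE)
    return [(x[:,0],h[0][i][3]) for i,x in enumerate(c) if cv2.contourArea(x)>amin]
def crop(f,x0,y0,x1,y1,k,name):
    cv2.imwrite(name,cv2.resize(f["pixels"][y0:y1,x0:x1,::-1],None,fx=k,fy=k,interpolation=cv2.INTER_CUBIC))
E
python3 - <<'E'
from h import *
f=grab("top"); crop(f,215,155,375,245,5,"pics/c1.png")
hsv=cv2.cvtColor(f["pixels"],cv2.COLOR_RGB2HSV)
m=(hsv[...,1]<70)&(hsv[...,2]>90); m[:160]=0;m[245:]=0;m[:,:215]=0;m[:,375:]=0
for c,p in blobs(m,40):
    r=cv2.minAreaRect(c.astype(np.float32)); print("light",p,cv2.contourArea(c),r, ray(f,cv2.boxPoints(r),.025)[:,:2].round(4).tolist())
m=(hsv[...,2]<45); m[:160]=0;m[250:]=0;m[:,:385]=0;m[:,465:]=0
for c,p in blobs(m,400):
    r=cv2.minAreaRect(c.astype(np.float32)); b=ray(f,cv2.boxPoints(r),.0008); print("mat",b.round(4).tolist(),b.mean(0))
E
```

```text
light -1 1389.0 ((340.9109802246094, 207.59588623046875), (47.401668548583984, 37.10204315185547), 69.44395446777344) [[0.5086, 0.05], [0.5519, -0.0632], [0.4075, -0.1168], [0.3651, -0.0047]]
light 1 234.0 ((336.7945251464844, 204.45205688476562), (25.983135223388672, 10.299620628356934), 69.44395446777344) [[0.5016, 0.0102], [0.5136, -0.0212], [0.4345, -0.0509], [0.4227, -0.0196]]
light -1 160.0 ((264.3520812988281, 196.5054931640625), (37.0856819152832, 5.699795722961426), 87.87889862060547) [[0.5533, 0.2283], [0.5541, 0.2096], [0.433, 0.2029], [0.4322, 0.2213]]
light -1 1516.0 ((240.89500427246094, 195.74530029296875), (53.971923828125, 31.33853530883789), 88.15238952636719) [[0.582, 0.3485], [0.5857, 0.2458], [0.4093, 0.2363], [0.4055, 0.3377]]
mat [[0.364, -0.2017, 0.0008], [0.5936, -0.2243, 0.0008], [0.5773, -0.4177, 0.0008], [0.3484, -0.392, 0.0008]] [ 0.4708376  -0.30892066  0.0008    ]
```

View pics/c1.png

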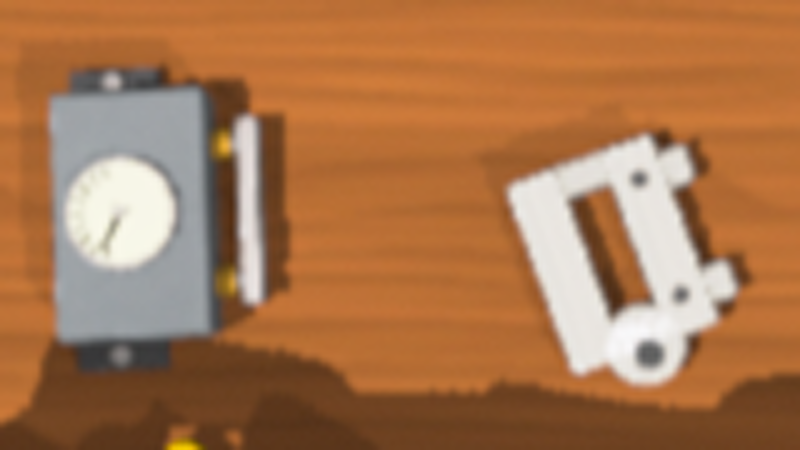

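The grey yoke lies with its plain side towards the bar and its ears on the far side. Its nose, at crop pixel (648,352), points towards the robot. Measured poses:
- **Yoke:** origin (0.466, -0.020), yaw 20.7°. The outer box measures 154 x 121 mm against 153 x 119 given.
- **Bar face:** (0.4935, 0.206), gauge yaw 3.3°.
- **Mat:** centre (0.471, -0.309).

I'll grasp the ear-side rail with one finger in the window, which leaves both plain faces free.

play_rows(
  commands=[
    {"rz": 0.147,"grip": 54},
    {"rz": 0.147},
    {"rz": 0.147},
    {"rz": 0.147},
    {"rz": 0.147},
    {"rz": 0.147},
    {"rz": 0.147},
    {"rz": 0.147},
    {"rz": 0.147},
    {"rz": 0.147},
    {"rz": 0.147},
    {"rz": 0.147},
  ],
  squeeze=30,
)

```text
invalid input at $.commands[0]: expected keys tx, ty, tz, rx, ry, rz, grip
```

play_rows(
  commands=[
    {"rz": 0.147},
    {"rz": 0.147},
    {"rz": 0.147},
    {"rz": 0.147},
    {"rz": 0.147},
    {"ty": 40,"tx": 3},
    {"ty": 40,"tx": 3},
    {"ty": 40,"tx": 3},
    {"ty": 40,"tx": 3},
    {"ty": 40,"tx": 3},
    {"ty": 40,"tx": 3},
    {"ty": 40,"tx": 3},
  ],
)

```text
invalid input at $.commands[0]: expected keys tx, ty, tz, rx, ry, rz, grip
```

play_rows(
  commands=[
    {"ty": 40,"tx": 3},
    {"ty": 40,"tx": 3},
    {"ty": 40,"tx": 3},
    {"ty": 40,"tx": 3},
    {"ty": 40,"tx": 3},
    {"ty": 40,"tx": 3},
    {"ty": 40,"tx": 3},
    {"ty": 40,"tx": 3},
    {"ty": 40,"tx": 3},
    {"ty": 40,"tx": 3},
    {"ty": 40,"tx": 3},
    {},
  ],
)

```text
invalid input at $.commands[0]: expected keys tx, ty, tz, rx, ry, rz, grip
```

play_rows(
  commands=[
    {"tx": 0,"ty": 0,"tz": 0,"rx": 0,"ry": 0,"rz": 0.147,"grip": 54},
    {"tx": 0,"ty": 0,"tz": 0,"rx": 0,"ry": 0,"rz": 0.147,"grip": 54},
    {"tx": 0,"ty": 0,"tz": 0,"rx": 0,"ry": 0,"rz": 0.147,"grip": 54},
    {"tx": 0,"ty": 0,"tz": 0,"rx": 0,"ry": 0,"rz": 0.147,"grip": 54},
    {"tx": 0,"ty": 0,"tz": 0,"rx": 0,"ry": 0,"rz": 0.147,"grip": 54},
    {"tx": 0,"ty": 0,"tz": 0,"rx": 0,"ry": 0,"rz": 0.147,"grip": 54},
    {"tx": 0,"ty": 0,"tz": 0,"rx": 0,"ry": 0,"rz": 0.147,"grip": 54},
    {"tx": 0,"ty": 0,"tz": 0,"rx": 0,"ry": 0,"rz": 0.147,"grip": 54},
    {"tx": 0,"ty": 0,"tz": 0,"rx": 0,"ry": 0,"rz": 0.147,"grip": 54},
    {"tx": 0,"ty": 0,"tz": 0,"rx": 0,"ry": 0,"rz": 0.147,"grip": 54},
    {"tx": 0,"ty": 0,"tz": 0,"rx": 0,"ry": 0,"rz": 0.147,"grip": 54},
    {"tx": 0,"ty": 0,"tz": 0,"rx": 0,"ry": 0,"rz": 0.147,"grip": 54},
  ],
  squeeze=30,
)

```text
clock: 1.35
ee_pos: [0.1725, 0.6006, 0.1932]
tcp_rot: [[0.461, 0.887, -0.0], [0.887, -0.461, -0.0], [-0.0, 0.0, -1.0]]
contact_force: [0.6, 0.6, -0.1]
grip_width: 0.0541
```

play_rows(
  commands=[
    {"tx": 0,"ty": 0,"tz": 0,"rx": 0,"ry": 0,"rz": 0.147,"grip": 54},
    {"tx": 0,"ty": 0,"tz": 0,"rx": 0,"ry": 0,"rz": 0.147,"grip": 54},
    {"tx": 0,"ty": 0,"tz": 0,"rx": 0,"ry": 0,"rz": 0.147,"grip": 54},
    {"tx": 0,"ty": 0,"tz": 0,"rx": 0,"ry": 0,"rz": 0.147,"grip": 54},
    {"tx": 0,"ty": 0,"tz": 0,"rx": 0,"ry": 0,"rz": 0.147,"grip": 54},
    {"tx": 3,"ty": 40,"tz": 0,"rx": 0,"ry": 0,"rz": 0,"grip": 54},
    {"tx": 3,"ty": 40,"tz": 0,"rx": 0,"ry": 0,"rz": 0,"grip": 54},
    {"tx": 3,"ty": 40,"tz": 0,"rx": 0,"ry": 0,"rz": 0,"grip": 54},
    {"tx": 3,"ty": 40,"tz": 0,"rx": 0,"ry": 0,"rz": 0,"grip": 54},
    {"tx": 3,"ty": 40,"tz": 0,"rx": 0,"ry": 0,"rz": 0,"grip": 54},
    {"tx": 3,"ty": 40,"tz": 0,"rx": 0,"ry": 0,"rz": 0,"grip": 54},
    {"tx": 3,"ty": 40,"tz": 0,"rx": 0,"ry": 0,"rz": 0,"grip": 54},
  ],
)

```text
clock: 2.55
ee_pos: [0.2919, 0.3449, 0.1934]
tcp_rot: [[0.935, 0.355, -0.0], [0.355, -0.935, 0.0], [0.0, -0.0, -1.0]]
contact_force: [1.8, 0.7, -0.3]
grip_width: 0.0542
```

play_rows(
  commands=[
    {"tx": 3,"ty": 40,"tz": 0,"rx": 0,"ry": 0,"rz": 0,"grip": 54},
    {"tx": 3,"ty": 40,"tz": 0,"rx": 0,"ry": 0,"rz": 0,"grip": 54},
    {"tx": 3,"ty": 40,"tz": 0,"rx": 0,"ry": 0,"rz": 0,"grip": 54},
    {"tx": 3,"ty": 40,"tz": 0,"rx": 0,"ry": 0,"rz": 0,"grip": 54},
    {"tx": 3,"ty": 40,"tz": 0,"rx": 0,"ry": 0,"rz": 0,"grip": 54},
    {"tx": 3,"ty": 40,"tz": 0,"rx": 0,"ry": 0,"rz": 0,"grip": 54},
    {"tx": 3,"ty": 40,"tz": 0,"rx": 0,"ry": 0,"rz": 0,"grip": 54},
    {"tx": 3,"ty": 40,"tz": 0,"rx": 0,"ry": 0,"rz": 0,"grip": 54},
    {"tx": 3,"ty": 40,"tz": 0,"rx": 0,"ry": 0,"rz": 0,"grip": 54},
    {"tx": 3,"ty": 40,"tz": 0,"rx": 0,"ry": 0,"rz": 0,"grip": 54},
    {"tx": 3,"ty": 38,"tz": 0,"rx": 0,"ry": 0,"rz": 0,"grip": 54},
    {"tx": 0,"ty": 0,"tz": 0,"rx": 0,"ry": 0,"rz": 0,"grip": 54},
  ],
)

```text
clock: 3.75
ee_pos: [0.4794, -0.0547, 0.1931]
tcp_rot: [[0.936, 0.352, 0.001], [0.352, -0.936, -0.0], [0.0, 0.001, -1.0]]
contact_force: [1.0, -0.1, -0.3]
grip_width: 0.0537
```

play_rows(
  commands=[
    {"tx": 0,"ty": -4,"tz": 25,"rx": 0,"ry": 0,"rz": 0,"grip": 54},
    {"tx": 0,"ty": 0,"tz": 25,"rx": 0,"ry": 0,"rz": 0,"grip": 54},
    {"tx": 0,"ty": 0,"tz": 25,"rx": 0,"ry": 0,"rz": 0,"grip": 54},
    {"tx": 0,"ty": 0,"tz": 25,"rx": 0,"ry": 0,"rz": 0,"grip": 54},
    {"tx": 0,"ty": 0,"tz": 25,"rx": 0,"ry": 0,"rz": 0,"grip": 54},
    {"tx": 0,"ty": 0,"tz": 25,"rx": 0,"ry": 0,"rz": 0,"grip": 54},
    {"tx": 0,"ty": 0,"tz": 10,"rx": 0,"ry": 0,"rz": 0,"grip": 54},
    {"tx": 0,"ty": 0,"tz": 0,"rx": 0,"ry": 0,"rz": 0,"grip": 54},
  ],
)

```text
clock: 4.55
ee_pos: [0.4758, -0.0471, 0.0326]
tcp_rot: [[0.935, 0.355, -0.002], [0.355, -0.935, 0.001], [-0.002, -0.001, -1.0]]
contact_force: [0.5, 0.1, 1.1]
grip_width: 0.0542
```

Run:
```python
from h import *
f=grab("scene"); print(proj(f,[.466,-.02,.025])); crop(f,250,120,420,270,4,"pics/c2.png")
```

```text
[[312.48241623 215.64609782]]
```

View pics/c2.png

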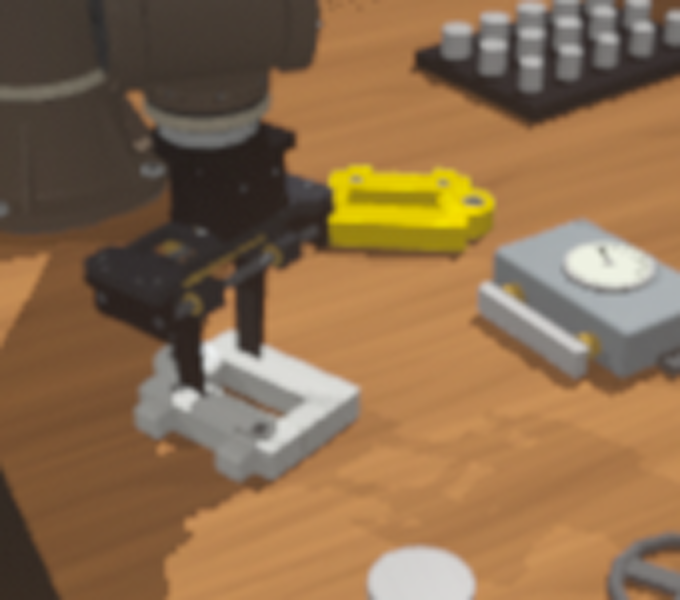

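The crop shows the outer fingertip at (192,390), over the gap between the ears. The inner one, at (252,350), is over the window once I allow for its height. I'll correct by 4 mm and go down gently.

play_rows(
  commands=[
    {"tx": 0,"ty": 4,"tz": 0,"rx": 0,"ry": 0,"rz": 0,"grip": 54},
    {"tx": 0,"ty": 0,"tz": 5,"rx": 0,"ry": 0,"rz": 0,"grip": 54},
    {"tx": 0,"ty": 0,"tz": 5,"rx": 0,"ry": 0,"rz": 0,"grip": 54},
    {"tx": 0,"ty": 0,"tz": 0,"rx": 0,"ry": 0,"rz": 0,"grip": 54},
  ],
)

```text
clock: 5.0
ee_pos: [0.4777, -0.0514, 0.0231]
tcp_rot: [[0.935, 0.355, -0.0], [0.355, -0.935, 0.0], [-0.0, -0.0, -1.0]]
contact_force: [0.4, 0.7, -0.1]
grip_width: 0.0538
```

play_rows(
  commands=[
    {"tx": 0,"ty": 0,"tz": 5,"rx": 0,"ry": 0,"rz": 0,"grip": 54},
    {"tx": 0,"ty": 0,"tz": 5,"rx": 0,"ry": 0,"rz": 0,"grip": 54},
    {"tx": 0,"ty": 0,"tz": 5,"rx": 0,"ry": 0,"rz": 0,"grip": 54},
    {"tx": 0,"ty": 0,"tz": 2,"rx": 0,"ry": 0,"rz": 0,"grip": 54},
    {"tx": 0,"ty": 0,"tz": 0,"rx": 0,"ry": 0,"rz": 0,"grip": 54},
  ],
)

```text
clock: 5.5
ee_pos: [0.4777, -0.0513, 0.006]
tcp_rot: [[0.935, 0.355, -0.001], [0.355, -0.935, 0.0], [-0.001, -0.001, -1.0]]
contact_force: [-0.4, -0.4, -0.1]
grip_width: 0.0535
```

play_rows(
  commands=[
    {"tx": 0,"ty": 0,"tz": 0,"rx": 0,"ry": 0,"rz": 0,"grip": 25},
    {"tx": 0,"ty": 0,"tz": 0,"rx": 0,"ry": 0,"rz": 0,"grip": 25},
    {"tx": 0,"ty": 0,"tz": 0,"rx": 0,"ry": 0,"rz": 0,"grip": 25},
    {"tx": 0,"ty": 0,"tz": 0,"rx": 0,"ry": 0,"rz": 0,"grip": 25},
    {"tx": 0,"ty": 0,"tz": 0,"rx": 0,"ry": 0,"rz": 0,"grip": 25},
    {"tx": 0,"ty": 0,"tz": 0,"rx": 0,"ry": 0,"rz": 0,"grip": 25},
  ],
  squeeze=30,
)

```text
clock: 6.1
ee_pos: [0.4779, -0.0513, 0.0065]
tcp_rot: [[0.935, 0.355, 0.0], [0.355, -0.935, 0.0], [0.0, -0.0, -1.0]]
contact_force: [-0.6, 0.1, 1.2]
grip_width: 0.0253
```

Run:
```python
from h import *
f=grab("scene"); print(bot.get_obs()["grip_width"],proj(f,[.4777,-.0513,.006])); crop(f,250,150,370,250,6,"pics/c3.png")
```

```text
0.024986270089351774 [[305.09673969 226.11005016]]
```

View pics/c3.png

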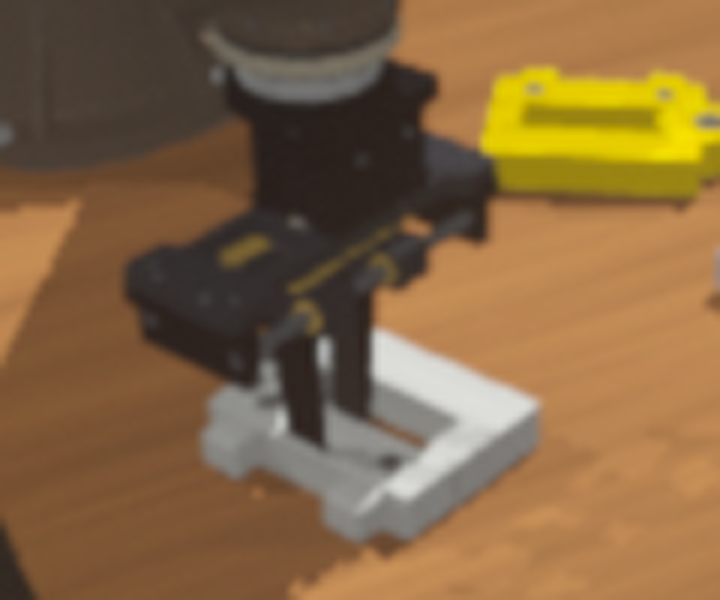

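Run:
```python
from h import *
f=grab("scene")
def px(P): return ((proj(f,P)-[250,150])*6).round(0).tolist()
a=np.radians(20.7);X=np.array([np.cos(a),np.sin(a),0]);Y=np.array([-X[1],X[0],0]);o=np.array([.466,-.02,0])
def y(x,yy,z): return o+X*x/1e3+Y*yy/1e3+[0,0,z/1e3]
for n,p in dict(cornpp=y(65,50,25),cornpm=y(65,-50,25),ear=y(0,-50,25),earlow=y(0,-50,0),win_m=y(0,-16,25),win_pm=y(45,-16,25),win_pp=y(45,16,25)).items(): print(n,px(p))
ob=bot.get_obs();T=ob["ee_pos"];R=ob["tcp_rot"]
for d in(12.5,24.5):
  for s in(-1,1):
    for xx in (-10,10): print(d*s,xx,px(T+R@np.array([xx/1e3,s*d/1e3,0])))
```

```text
cornpp [[542.0, 395.0]]
cornpm [[409.0, 492.0]]
ear [[305.0, 441.0]]
earlow [[308.0, 483.0]]
win_m [[353.0, 409.0]]
win_pm [[424.0, 442.0]]
win_pp [[467.0, 412.0]]
-12.5 -10 [[333.0, 437.0]]
-12.5 10 [[363.0, 452.0]]
12.5 -10 [[298.0, 461.0]]
12.5 10 [[329.0, 476.0]]
-24.5 -10 [[349.0, 426.0]]
-24.5 10 [[379.0, 440.0]]
24.5 -10 [[281.0, 472.0]]
24.5 10 [[312.0, 488.0]]
```

Run:
```python
from h import *
f=grab("scene")
def fit(T,R,op,uv,s):
    for z in (0,5,10,15,20,25):
        print(op,s,z,proj(f,np.array(T)+R@np.array([0,s*(op/2+6)/1e3,-z/1e3])).round(1).tolist(),"seen",uv)
R=np.array([[.935,.355,0],[.355,-.935,0],[0,0,-1.]])
fit([.4758,-.0471,.0326],R,54,(250+192/4,120+390/4),1)
fit([.4758,-.0471,.0326],R,54,(250+252/4,120+352/4),-1)
fit([.4779,-.0513,.0065],R,25,(250+307/6,150+443/6),1)
```

```text
54 1 0 [[297.8, 223.1]] seen (298.0, 217.5)
54 1 5 [[297.7, 221.7]] seen (298.0, 217.5)
54 1 10 [[297.6, 220.2]] seen (298.0, 217.5)
54 1 15 [[297.5, 218.8]] seen (298.0, 217.5)
54 1 20 [[297.4, 217.3]] seen (298.0, 217.5)
54 1 25 [[297.3, 215.8]] seen (298.0, 217.5)
54 -1 0 [[313.2, 212.8]] seen (313.0, 208.0)
54 -1 5 [[313.2, 211.4]] seen (313.0, 208.0)
54 -1 10 [[313.1, 210.0]] seen (313.0, 208.0)
54 -1 15 [[313.0, 208.6]] seen (313.0, 208.0)
54 -1 20 [[313.0, 207.1]] seen (313.0, 208.0)
54 -1 25 [[312.9, 205.7]] seen (313.0, 208.0)
25 1 0 [[300.8, 229.0]] seen (301.1666666666667, 223.83333333333331)
25 1 5 [[300.7, 227.6]] seen (301.1666666666667, 223.83333333333331)
25 1 10 [[300.6, 226.2]] seen (301.1666666666667, 223.83333333333331)
25 1 15 [[300.5, 224.8]] seen (301.1666666666667, 223.83333333333331)
25 1 20 [[300.4, 223.3]] seen (301.1666666666667, 223.83333333333331)
25 1 25 [[300.3, 221.9]] seen (301.1666666666667, 223.83333333333331)
```

The fingers closed freely to 25 mm, and both pictures put the fingertips about 18 mm above the reported TCP. So the tips are only level with the top of the rail. I'll reopen and go lower in small steps, watching the force.

play_rows(
  commands=[
    {"tx": 0,"ty": 0,"tz": 0,"rx": 0,"ry": 0,"rz": 0,"grip": 54},
    {"tx": 0,"ty": 0,"tz": 0,"rx": 0,"ry": 0,"rz": 0,"grip": 54},
    {"tx": 0,"ty": 0,"tz": 0,"rx": 0,"ry": 0,"rz": 0,"grip": 54},
    {"tx": 0,"ty": 0,"tz": 0,"rx": 0,"ry": 0,"rz": 0,"grip": 54},
    {"tx": 0,"ty": 0,"tz": 0,"rx": 0,"ry": 0,"rz": 0,"grip": 54},
    {"tx": 0,"ty": 0,"tz": 2,"rx": 0,"ry": 0,"rz": 0,"grip": 54},
    {"tx": 0,"ty": 0,"tz": 2,"rx": 0,"ry": 0,"rz": 0,"grip": 54},
    {"tx": 0,"ty": 0,"tz": 0,"rx": 0,"ry": 0,"rz": 0,"grip": 54},
  ],
)

```text
clock: 7.05
ee_pos: [0.4777, -0.0513, 0.0021]
tcp_rot: [[0.935, 0.355, -0.0], [0.355, -0.935, 0.0], [-0.0, -0.0, -1.0]]
contact_force: [-0.1, -0.2, -0.1]
grip_width: 0.0537
```

play_rows(
  commands=[
    {"tx": 0,"ty": 0,"tz": 2,"rx": 0,"ry": 0,"rz": 0,"grip": 54},
    {"tx": 0,"ty": 0,"tz": 1,"rx": 0,"ry": 0,"rz": 0,"grip": 54},
    {"tx": 0,"ty": 0,"tz": 1,"rx": 0,"ry": 0,"rz": 0,"grip": 54},
    {"tx": 0,"ty": 0,"tz": 0,"rx": 0,"ry": 0,"rz": 0,"grip": 54},
  ],
)

```text
clock: 7.45
ee_pos: [0.4779, -0.0514, -0.0017]
tcp_rot: [[0.935, 0.355, -0.0], [0.355, -0.935, 0.0], [-0.0, -0.0, -1.0]]
contact_force: [0.3, 0.1, 0.1]
grip_width: 0.0539
```

TCP z is below zero with no contact, which confirms the offset.

play_rows(
  commands=[
    {"tx": 0,"ty": 0,"tz": 2,"rx": 0,"ry": 0,"rz": 0,"grip": 54},
    {"tx": 0,"ty": 0,"tz": 2,"rx": 0,"ry": 0,"rz": 0,"grip": 54},
    {"tx": 0,"ty": 0,"tz": 2,"rx": 0,"ry": 0,"rz": 0,"grip": 54},
    {"tx": 0,"ty": 0,"tz": 2,"rx": 0,"ry": 0,"rz": 0,"grip": 54},
    {"tx": 0,"ty": 0,"tz": 0,"rx": 0,"ry": 0,"rz": 0,"grip": 54},
  ],
)

```text
clock: 7.95
ee_pos: [0.4778, -0.0513, -0.0099]
tcp_rot: [[0.935, 0.355, -0.0], [0.355, -0.935, 0.0], [-0.0, -0.0, -1.0]]
contact_force: [0.2, -0.7, -0.4]
grip_width: 0.0539
```

play_rows(
  commands=[
    {"tx": 0,"ty": 0,"tz": 1,"rx": 0,"ry": 0,"rz": 0,"grip": 25},
    {"tx": 0,"ty": 0,"tz": 0,"rx": 0,"ry": 0,"rz": 0,"grip": 25},
    {"tx": 0,"ty": 0,"tz": 0,"rx": 0,"ry": 0,"rz": 0,"grip": 25},
    {"tx": 0,"ty": 0,"tz": 0,"rx": 0,"ry": 0,"rz": 0,"grip": 25},
    {"tx": 0,"ty": 0,"tz": 0,"rx": 0,"ry": 0,"rz": 0,"grip": 25},
    {"tx": 0,"ty": 0,"tz": 0,"rx": 0,"ry": 0,"rz": 0,"grip": 25},
  ],
  squeeze=30,
)

```text
clock: 8.55
ee_pos: [0.4779, -0.0514, -0.0106]
tcp_rot: [[0.935, 0.355, 0.0], [0.355, -0.935, 0.0], [0.0, -0.0, -1.0]]
contact_force: [0.1, 1.1, -0.1]
grip_width: 0.0335
```

Gripped at 33.5 mm, which matches the 34 mm rail. I'll square the yoke to the gauge and slide it to about 25 mm short of the bar.

play_rows(
  commands=[
    {"tx": 0,"ty": 0,"tz": 0,"rx": 0,"ry": 0,"rz": 0.05,"grip": 25},
    {"tx": 0,"ty": 0,"tz": 0,"rx": 0,"ry": 0,"rz": 0.065,"grip": 25},
    {"tx": 0,"ty": 0,"tz": 0,"rx": 0,"ry": 0,"rz": 0.065,"grip": 25},
    {"tx": 0,"ty": 0,"tz": 0,"rx": 0,"ry": 0,"rz": 0.065,"grip": 25},
    {"tx": 0,"ty": 0,"tz": 0,"rx": 0,"ry": 0,"rz": 0.06,"grip": 25},
    {"tx": 0,"ty": 0,"tz": 0,"rx": 0,"ry": 0,"rz": 0,"grip": 25},
  ],
)

```text
clock: 9.15
ee_pos: [0.4776, -0.0513, -0.0105]
tcp_rot: [[0.998, 0.057, -0.0], [0.057, -0.998, 0.0], [-0.0, -0.0, -1.0]]
contact_force: [-0.2, 0.0, 0.5]
grip_width: 0.0339
```

play_rows(
  commands=[
    {"tx": 1,"ty": -5,"tz": 0,"rx": 0,"ry": 0,"rz": 0,"grip": 25},
    {"tx": 3,"ty": -10,"tz": 0,"rx": 0,"ry": 0,"rz": 0,"grip": 25},
    {"tx": 3,"ty": -15,"tz": 0,"rx": 0,"ry": 0,"rz": 0,"grip": 25},
    {"tx": 3,"ty": -15,"tz": 0,"rx": 0,"ry": 0,"rz": 0,"grip": 25},
    {"tx": 3,"ty": -15,"tz": 0,"rx": 0,"ry": 0,"rz": 0,"grip": 25},
    {"tx": 3,"ty": -15,"tz": 0,"rx": 0,"ry": 0,"rz": 0,"grip": 25},
    {"tx": 3,"ty": -15,"tz": 0,"rx": 0,"ry": 0,"rz": 0,"grip": 25},
    {"tx": 3,"ty": -15,"tz": 0,"rx": 0,"ry": 0,"rz": 0,"grip": 25},
    {"tx": 3,"ty": -15,"tz": 0,"rx": 0,"ry": 0,"rz": 0,"grip": 25},
    {"tx": 3,"ty": -15,"tz": 0,"rx": 0,"ry": 0,"rz": 0,"grip": 25},
    {"tx": 2,"ty": -13,"tz": 0,"rx": 0,"ry": 0,"rz": 0,"grip": 25},
    {"tx": 0,"ty": 0,"tz": 0,"rx": 0,"ry": 0,"rz": 0,"grip": 25},
  ],
)

```text
clock: 10.35
ee_pos: [0.4994, 0.0999, -0.0105]
tcp_rot: [[0.998, 0.06, 0.001], [0.06, -0.998, 0.001], [0.001, -0.001, -1.0]]
contact_force: [0.6, 3.3, 0.4]
grip_width: 0.0339
```

Run:
```python
from h import *
o=bot.get_obs(); print(o["ee_pos"],np.degrees(np.arctan2(o["tcp_rot"][1,0],o["tcp_rot"][0,0])),o["contact_force"])
f=grab("top"); crop(f,215,155,335,245,6,"pics/c4.png")
```

```text
[ 0.49942749  0.0999187  -0.01054789] 3.427088458404731 [0.64484396 3.34614552 0.43649274]
```

View pics/c4.png

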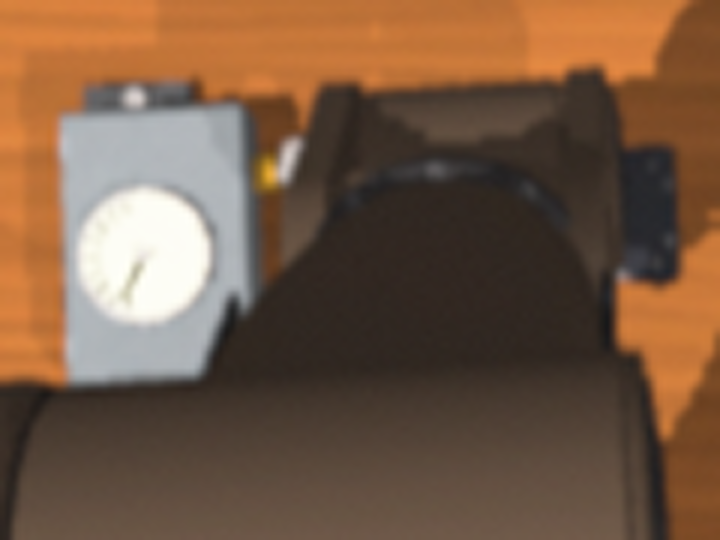

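The arm hides the yoke in the top view, but the dial stays readable. Its needle points from (143,258) to (128,300), at rest. Now I'll push in.

play_rows(
  commands=[
    {"tx": 0,"ty": -5,"tz": 0,"rx": 0,"ry": 0,"rz": 0,"grip": 25},
    {"tx": 0,"ty": -5,"tz": 0,"rx": 0,"ry": 0,"rz": 0,"grip": 25},
    {"tx": 0,"ty": -5,"tz": 0,"rx": 0,"ry": 0,"rz": 0,"grip": 25},
    {"tx": 0,"ty": -3,"tz": 0,"rx": 0,"ry": 0,"rz": 0,"grip": 25},
    {"tx": 0,"ty": 0,"tz": 0,"rx": 0,"ry": 0,"rz": 0,"grip": 25},
  ],
)

```text
clock: 10.9
ee_pos: [0.4982, 0.1165, -0.0106]
tcp_rot: [[0.998, 0.058, 0.0], [0.058, -0.998, 0.0], [0.0, -0.0, -1.0]]
contact_force: [0.9, 2.9, 1.4]
grip_width: 0.0336
```

play_rows(
  commands=[
    {"tx": 0,"ty": -3,"tz": 0,"rx": 0,"ry": 0,"rz": 0,"grip": 25},
    {"tx": 0,"ty": -3,"tz": 0,"rx": 0,"ry": 0,"rz": 0,"grip": 25},
    {"tx": 0,"ty": -3,"tz": 0,"rx": 0,"ry": 0,"rz": 0,"grip": 25},
    {"tx": 0,"ty": -2,"tz": 0,"rx": 0,"ry": 0,"rz": 0,"grip": 25},
    {"tx": 0,"ty": 0,"tz": 0,"rx": 0,"ry": 0,"rz": 0,"grip": 25},
  ],
)

```text
clock: 11.4
ee_pos: [0.4977, 0.1274, -0.0105]
tcp_rot: [[0.998, 0.058, 0.0], [0.058, -0.998, 0.0], [0.0, -0.0, -1.0]]
contact_force: [0.1, -0.6, 1.4]
grip_width: 0.0339
```

```bash
cat >> h.py <<'E'
def top_bar(f):
    "dark needle direction in dial (deg) and light-bar/housing gap"
    hsv=cv2.cvtColor(f["pixels"],cv2.COLOR_RGB2HSV)
    return hsv
E
python3 - <<'E'
from h import *
o=bot.get_obs(); print(o["ee_pos"],o["contact_force"])
f=grab("top"); g=grab("scene"); a=cv2.resize(f["pixels"][160:225,220:275,::-1],None,fx=6,fy=6,interpolation=2); b=cv2.resize(g["pixels"][160:225,330:440,::-1],None,fx=4,fy=4,interpolation=2)
b=cv2.copyMakeBorder(b,0,a.shape[0]-b.shape[0],0,0,0); cv2.imwrite("pics/c5.png",np.hstack([a,b]))
E
```

```text
[ 0.49767439  0.12740443 -0.0105466 ] [ 0.0956201  -0.59789563  1.39540548]
```

View pics/c5.png

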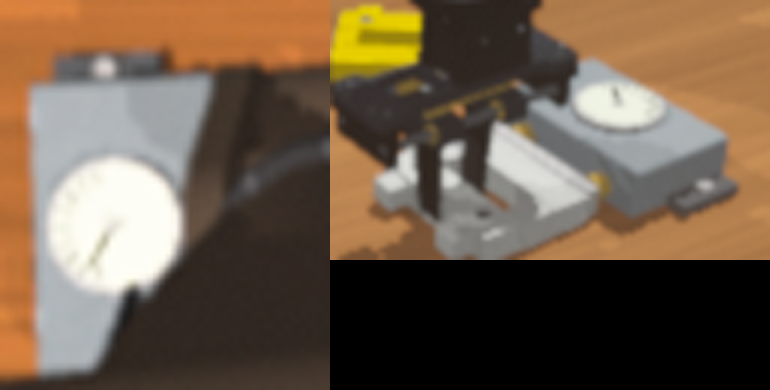

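The side has met the bar squarely. The bar's end shows at (605,185), beside the yoke's corner at (597,205), and the needle has hardly moved. Pushing on.

play_rows(
  commands=[
    {"tx": 0,"ty": -2,"tz": 0,"rx": 0,"ry": 0,"rz": 0,"grip": 25},
    {"tx": 0,"ty": -2,"tz": 0,"rx": 0,"ry": 0,"rz": 0,"grip": 25},
    {"tx": 0,"ty": -2,"tz": 0,"rx": 0,"ry": 0,"rz": 0,"grip": 25},
    {"tx": 0,"ty": -2,"tz": 0,"rx": 0,"ry": 0,"rz": 0,"grip": 25},
    {"tx": 0,"ty": -1,"tz": 0,"rx": 0,"ry": 0,"rz": 0,"grip": 25},
    {"tx": 0,"ty": -1,"tz": 0,"rx": 0,"ry": 0,"rz": 0,"grip": 25},
  ],
  squeeze=45,
)

```text
clock: 12.1
ee_pos: [0.4972, 0.1366, -0.0105]
tcp_rot: [[0.998, 0.058, 0.0], [0.058, -0.998, -0.0], [0.0, 0.0, -1.0]]
contact_force: [1.1, -8.8, 1.2]
grip_width: 0.0336
```

play_rows(
  commands=[
    {"tx": 0,"ty": -1,"tz": 0,"rx": 0,"ry": 0,"rz": 0,"grip": 25},
    {"tx": 0,"ty": -1,"tz": 0,"rx": 0,"ry": 0,"rz": 0,"grip": 25},
  ],
)

```text
clock: 12.3
ee_pos: [0.4971, 0.1385, -0.0106]
tcp_rot: [[0.998, 0.058, 0.0], [0.058, -0.998, -0.0], [0.0, 0.0, -1.0]]
contact_force: [2.0, -9.4, 1.4]
grip_width: 0.0334
```

play_rows(
  commands=[
    {"tx": 0,"ty": -1,"tz": 0,"rx": 0,"ry": 0,"rz": 0,"grip": 25},
    {"tx": 0,"ty": -1,"tz": 0,"rx": 0,"ry": 0,"rz": 0,"grip": 25},
  ],
)

```text
clock: 12.5
ee_pos: [0.497, 0.1405, -0.0105]
tcp_rot: [[0.998, 0.058, 0.0], [0.058, -0.998, -0.001], [0.0, 0.001, -1.0]]
contact_force: [0.9, -9.0, 0.6]
grip_width: 0.0338
```

play_rows(
  commands=[
    {"tx": 0,"ty": -1,"tz": 0,"rx": 0,"ry": 0,"rz": 0,"grip": 25},
    {"tx": 0,"ty": 0,"tz": 0,"rx": 0,"ry": 0,"rz": 0,"grip": 25},
  ],
)

```text
clock: 12.7
ee_pos: [0.497, 0.1416, -0.0106]
tcp_rot: [[0.998, 0.058, 0.0], [0.058, -0.998, -0.0], [0.0, 0.0, -1.0]]
contact_force: [0.7, -8.3, 1.1]
grip_width: 0.0336
```

play_rows(
  commands=[
    {"tx": 0,"ty": -1,"tz": 0,"rx": 0,"ry": 0,"rz": 0,"grip": 25},
    {"tx": 0,"ty": 0,"tz": 0,"rx": 0,"ry": 0,"rz": 0,"grip": 25},
  ],
)

```text
clock: 12.9
ee_pos: [0.4971, 0.1421, -0.0105]
tcp_rot: [[0.998, 0.059, 0.001], [0.059, -0.998, -0.001], [0.0, 0.001, -1.0]]
contact_force: [2.1, -13.9, 1.2]
grip_width: 0.0339
```

play_rows(
  commands=[
    {"tx": 0,"ty": -1,"tz": 0,"rx": 0,"ry": 0,"rz": 0,"grip": 25},
    {"tx": 0,"ty": 0,"tz": 0,"rx": 0,"ry": 0,"rz": 0,"grip": 25},
    {"tx": 0,"ty": 0,"tz": 0,"rx": 0,"ry": 0,"rz": 0,"grip": 25},
  ],
)

```text
clock: 13.2
ee_pos: [0.4971, 0.1422, -0.0105]
tcp_rot: [[0.998, 0.059, 0.0], [0.059, -0.998, -0.002], [0.0, 0.002, -1.0]]
contact_force: [4.3, -22.1, 2.5]
grip_width: 0.0339
```

Run:
```python
from h import *
o=bot.get_obs(); print(o["ee_pos"],o["contact_force"])
f=grab("top"); g=grab("scene"); a=cv2.resize(f["pixels"][160:225,220:275,::-1],None,fx=6,fy=6,interpolation=2); b=cv2.resize(g["pixels"][160:225,330:440,::-1],None,fx=4,fy=4,interpolation=2)
b=cv2.copyMakeBorder(b,0,a.shape[0]-b.shape[0],0,0,0); cv2.imwrite("pics/c6.png",np.hstack([a,b]))
```

```text
[ 0.49709218  0.14223629 -0.01054925] [  4.30190901 -22.12601052   2.49244073]
```

View pics/c6.png

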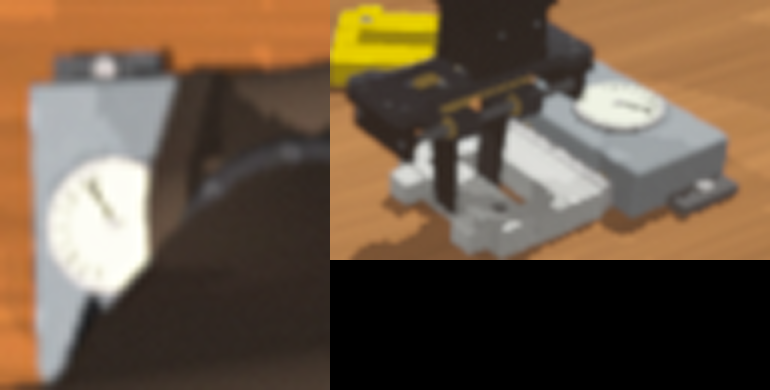

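The needle now points up-left, from (115,222) to (93,180). That's about 127° (2.2 rad) from rest, and the hard stop shows in the force, so the bar is fully home. I'll draw back and turn 90°.

play_rows(
  commands=[
    {"tx": 0,"ty": 3,"tz": 0,"rx": 0,"ry": 0,"rz": 0,"grip": 25},
    {"tx": 0,"ty": 3,"tz": 0,"rx": 0,"ry": 0,"rz": 0,"grip": 25},
    {"tx": 0,"ty": 5,"tz": 0,"rx": 0,"ry": 0,"rz": 0,"grip": 25},
    {"tx": 0,"ty": 8,"tz": 0,"rx": 0,"ry": 0,"rz": 0,"grip": 25},
    {"tx": 0,"ty": 10,"tz": 0,"rx": 0,"ry": 0,"rz": 0,"grip": 25},
    {"tx": 0,"ty": 12,"tz": 0,"rx": 0,"ry": 0,"rz": 0,"grip": 25},
    {"tx": 0,"ty": 12,"tz": 0,"rx": 0,"ry": 0,"rz": 0,"grip": 25},
    {"tx": 0,"ty": 12,"tz": 0,"rx": 0,"ry": 0,"rz": 0,"grip": 25},
    {"tx": 0,"ty": 12,"tz": 0,"rx": 0,"ry": 0,"rz": 0,"grip": 25},
    {"tx": 0,"ty": 10,"tz": 0,"rx": 0,"ry": 0,"rz": 0,"grip": 25},
    {"tx": 0,"ty": 0,"tz": 0,"rx": 0,"ry": 0,"rz": 0,"grip": 25},
  ],
)

```text
clock: 14.4
ee_pos: [0.5018, 0.0555, -0.0105]
tcp_rot: [[0.998, 0.057, 0.0], [0.057, -0.998, -0.0], [0.0, 0.0, -1.0]]
contact_force: [-1.1, -5.2, 1.7]
grip_width: 0.0337
```

play_rows(
  commands=[
    {"tx": 0,"ty": 0,"tz": 0,"rx": 0,"ry": 0,"rz": -0.05,"grip": 25},
    {"tx": 0,"ty": 0,"tz": 0,"rx": 0,"ry": 0,"rz": -0.09,"grip": 25},
    {"tx": 0,"ty": 0,"tz": 0,"rx": 0,"ry": 0,"rz": -0.09,"grip": 25},
    {"tx": 0,"ty": 0,"tz": 0,"rx": 0,"ry": 0,"rz": -0.09,"grip": 25},
    {"tx": 0,"ty": 0,"tz": 0,"rx": 0,"ry": 0,"rz": -0.09,"grip": 25},
    {"tx": 0,"ty": 0,"tz": 0,"rx": 0,"ry": 0,"rz": -0.09,"grip": 25},
    {"tx": 0,"ty": 0,"tz": 0,"rx": 0,"ry": 0,"rz": -0.09,"grip": 25},
    {"tx": 0,"ty": 0,"tz": 0,"rx": 0,"ry": 0,"rz": -0.09,"grip": 25},
    {"tx": 0,"ty": 0,"tz": 0,"rx": 0,"ry": 0,"rz": -0.09,"grip": 25},
    {"tx": 0,"ty": 0,"tz": 0,"rx": 0,"ry": 0,"rz": -0.09,"grip": 25},
  ],
)

```text
clock: 15.4
ee_pos: [0.5019, 0.0573, -0.0106]
tcp_rot: [[0.605, 0.796, 0.001], [0.796, -0.605, 0.0], [0.0, 0.0, -1.0]]
contact_force: [0.8, 2.4, 1.3]
grip_width: 0.0335
```

play_rows(
  commands=[
    {"tx": 0,"ty": 0,"tz": 0,"rx": 0,"ry": 0,"rz": -0.09,"grip": 25},
    {"tx": 0,"ty": 0,"tz": 0,"rx": 0,"ry": 0,"rz": -0.09,"grip": 25},
    {"tx": 0,"ty": 0,"tz": 0,"rx": 0,"ry": 0,"rz": -0.09,"grip": 25},
    {"tx": 0,"ty": 0,"tz": 0,"rx": 0,"ry": 0,"rz": -0.09,"grip": 25},
    {"tx": 0,"ty": 0,"tz": 0,"rx": 0,"ry": 0,"rz": -0.09,"grip": 25},
    {"tx": 0,"ty": 0,"tz": 0,"rx": 0,"ry": 0,"rz": -0.09,"grip": 25},
    {"tx": 0,"ty": 0,"tz": 0,"rx": 0,"ry": 0,"rz": -0.09,"grip": 25},
    {"tx": 0,"ty": 0,"tz": 0,"rx": 0,"ry": 0,"rz": -0.08,"grip": 25},
    {"tx": 0,"ty": 0,"tz": 0,"rx": 0,"ry": 0,"rz": 0,"grip": 25},
  ],
)

```text
clock: 16.3
ee_pos: [0.5016, 0.0572, -0.0105]
tcp_rot: [[-0.059, 0.998, 0.0], [0.998, 0.059, -0.0], [-0.0, 0.0, -1.0]]
contact_force: [-0.8, -0.3, 3.3]
grip_width: 0.0339
```

Run:
```python
from h import *
o=bot.get_obs(); print(o["ee_pos"],o["contact_force"],o["joint_pos"],np.degrees(np.arctan2(o["tcp_rot"][1,0],o["tcp_rot"][0,0])))
f=grab("top"); g=grab("scene"); a=cv2.resize(f["pixels"][155:245,215:335,::-1],None,fx=3,fy=3,interpolation=2); b=cv2.resize(g["pixels"][155:245,270:440,::-1],None,fx=3,fy=3,interpolation=2)
cv2.imwrite("pics/c7.png",np.vstack([cv2.copyMakeBorder(a,0,0,0,b.shape[1]-a.shape[1],0),b]))
T=o["ee_pos"];R=o["tcp_rot"]
for p in((65,83),(65,-17),(-65,83)): print(((proj(g,T+R@np.array([p[0]/1e3,-p[1]/1e3,0])+[0,0,.025-T[2]])-[270,155])*3).round())
```

```text
[ 0.50164476  0.05721538 -0.01054631] [-0.83808787 -0.25738118  3.32762711] [-9.88790163e-01  3.66508223e+01  1.16039113e+02 -1.54979092e-02
  2.73047818e+01 -4.34251064e+00] 93.3674909546518
[[219. 121.]]
[[277. 164.]]
[[114. 159.]]
```

View pics/c7.png

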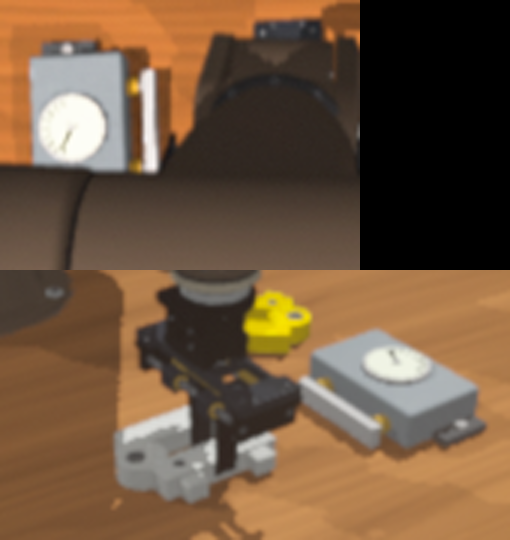

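The bar has sprung right out and the needle is back at rest. The yoke is turned, with its nose at (135,455) facing away from the gauge and its plain end towards the bar. Next I'll centre it sideways (33 mm) and advance.

play_rows(
  commands=[
    {"tx": 3,"ty": 2,"tz": 0,"rx": 0,"ry": 0,"rz": 0,"grip": 25},
    {"tx": 8,"ty": 4,"tz": 0,"rx": 0,"ry": 0,"rz": 0,"grip": 25},
    {"tx": 8,"ty": 4,"tz": 0,"rx": 0,"ry": 0,"rz": 0,"grip": 25},
    {"tx": 8,"ty": 4,"tz": 0,"rx": 0,"ry": 0,"rz": 0,"grip": 25},
    {"tx": 8,"ty": 4,"tz": 0,"rx": 0,"ry": 0,"rz": 0,"grip": 25},
    {"tx": 8,"ty": 4,"tz": 0,"rx": 0,"ry": 0,"rz": 0,"grip": 25},
    {"tx": 8,"ty": 4,"tz": 0,"rx": 0,"ry": 0,"rz": 0,"grip": 25},
    {"tx": 8,"ty": 4,"tz": 0,"rx": 0,"ry": 0,"rz": 0,"grip": 25},
    {"tx": 8,"ty": 3,"tz": 0,"rx": 0,"ry": 0,"rz": 0,"grip": 25},
    {"tx": 5,"ty": 0,"tz": 0,"rx": 0,"ry": 0,"rz": 0,"grip": 25},
    {"tx": 5,"ty": 0,"tz": 0,"rx": 0,"ry": 0,"rz": 0,"grip": 25},
    {"tx": 0,"ty": 0,"tz": 0,"rx": 0,"ry": 0,"rz": 0,"grip": 25},
  ],
)

```text
clock: 17.6
ee_pos: [0.5303, 0.1365, -0.0105]
tcp_rot: [[-0.056, 0.998, 0.0], [0.998, 0.056, 0.0], [0.0, 0.0, -1.0]]
contact_force: [0.8, 3.1, 3.1]
grip_width: 0.0339
```

play_rows(
  commands=[
    {"tx": 3,"ty": 0,"tz": 0,"rx": 0,"ry": 0,"rz": 0,"grip": 25},
    {"tx": 3,"ty": 0,"tz": 0,"rx": 0,"ry": 0,"rz": 0,"grip": 25},
    {"tx": 3,"ty": 0,"tz": 0,"rx": 0,"ry": 0,"rz": 0,"grip": 25},
    {"tx": 2,"ty": 0,"tz": 0,"rx": 0,"ry": 0,"rz": 0,"grip": 25},
    {"tx": 2,"ty": 0,"tz": 0,"rx": 0,"ry": 0,"rz": 0,"grip": 25},
    {"tx": 2,"ty": 0,"tz": 0,"rx": 0,"ry": 0,"rz": 0,"grip": 25},
    {"tx": 2,"ty": 0,"tz": 0,"rx": 0,"ry": 0,"rz": 0,"grip": 25},
  ],
)

```text
clock: 18.3
ee_pos: [0.5294, 0.1524, -0.0106]
tcp_rot: [[-0.057, 0.998, 0.0], [0.998, 0.057, -0.001], [-0.001, 0.0, -1.0]]
contact_force: [2.1, -7.7, 3.3]
grip_width: 0.034
```

play_rows(
  commands=[
    {"tx": 1,"ty": 0,"tz": 0,"rx": 0,"ry": 0,"rz": 0,"grip": 25},
    {"tx": 1,"ty": 0,"tz": 0,"rx": 0,"ry": 0,"rz": 0,"grip": 25},
    {"tx": 1,"ty": 0,"tz": 0,"rx": 0,"ry": 0,"rz": 0,"grip": 25},
    {"tx": 1,"ty": 0,"tz": 0,"rx": 0,"ry": 0,"rz": 0,"grip": 25},
  ],
)

```text
clock: 18.7
ee_pos: [0.5292, 0.1563, -0.0106]
tcp_rot: [[-0.057, 0.998, 0.0], [0.998, 0.057, -0.001], [-0.001, 0.0, -1.0]]
contact_force: [2.1, -9.2, 3.8]
grip_width: 0.0339
```

play_rows(
  commands=[
    {"tx": 1,"ty": 0,"tz": 0,"rx": 0,"ry": 0,"rz": 0,"grip": 25},
    {"tx": 1,"ty": 0,"tz": 0,"rx": 0,"ry": 0,"rz": 0,"grip": 25},
    {"tx": 1,"ty": 0,"tz": 0,"rx": 0,"ry": 0,"rz": 0,"grip": 25},
    {"tx": 1,"ty": 0,"tz": 0,"rx": 0,"ry": 0,"rz": 0,"grip": 25},
    {"tx": 1,"ty": 0,"tz": 0,"rx": 0,"ry": 0,"rz": 0,"grip": 25},
    {"tx": 0,"ty": 0,"tz": 0,"rx": 0,"ry": 0,"rz": 0,"grip": 25},
  ],
)

```text
clock: 19.3
ee_pos: [0.5289, 0.1613, -0.0106]
tcp_rot: [[-0.058, 0.998, 0.0], [0.998, 0.058, -0.001], [-0.001, 0.0, -1.0]]
contact_force: [1.8, -7.8, 4.0]
grip_width: 0.0334
```

play_rows(
  commands=[
    {"tx": 1,"ty": 0,"tz": 0,"rx": 0,"ry": 0,"rz": 0,"grip": 25},
    {"tx": 0,"ty": 0,"tz": 0,"rx": 0,"ry": 0,"rz": 0,"grip": 25},
  ],
)

```text
clock: 19.5
ee_pos: [0.5289, 0.1622, -0.0106]
tcp_rot: [[-0.058, 0.998, 0.0], [0.998, 0.058, -0.001], [-0.001, 0.0, -1.0]]
contact_force: [1.4, -8.3, 2.4]
grip_width: 0.0335
```

play_rows(
  commands=[
    {"tx": 1,"ty": 0,"tz": 0,"rx": 0,"ry": 0,"rz": 0,"grip": 25},
    {"tx": 0,"ty": 0,"tz": 0,"rx": 0,"ry": 0,"rz": 0,"grip": 25},
  ],
)

```text
clock: 19.7
ee_pos: [0.5289, 0.1629, -0.0105]
tcp_rot: [[-0.058, 0.998, 0.0], [0.998, 0.058, -0.001], [-0.001, 0.0, -1.0]]
contact_force: [2.5, -12.7, 3.4]
grip_width: 0.0336
```

play_rows(
  commands=[
    {"tx": 1,"ty": 0,"tz": 0,"rx": 0,"ry": 0,"rz": 0,"grip": 25},
    {"tx": 0,"ty": 0,"tz": 0,"rx": 0,"ry": 0,"rz": 0,"grip": 25},
    {"tx": 0,"ty": 0,"tz": 0,"rx": 0,"ry": 0,"rz": 0,"grip": 25},
  ],
)

```text
clock: 20.0
ee_pos: [0.5289, 0.163, -0.0105]
tcp_rot: [[-0.058, 0.998, 0.0], [0.998, 0.058, -0.002], [-0.002, -0.0, -1.0]]
contact_force: [2.6, -20.8, 3.8]
grip_width: 0.0337
```

Run:
```python
from h import *
o=bot.get_obs(); print(o["ee_pos"],o["contact_force"])
f=grab("top"); g=grab("scene"); a=cv2.resize(f["pixels"][160:225,220:275,::-1],None,fx=6,fy=6,interpolation=2); b=cv2.resize(g["pixels"][160:225,330:440,::-1],None,fx=4,fy=4,interpolation=2)
b=cv2.copyMakeBorder(b,0,a.shape[0]-b.shape[0],0,0,0); cv2.imwrite("pics/c8.png",np.hstack([a,b]))
```

```text
[ 0.52887722  0.16298908 -0.0105376 ] [  2.59891139 -20.79272398   3.80956789]
```

View pics/c8.png

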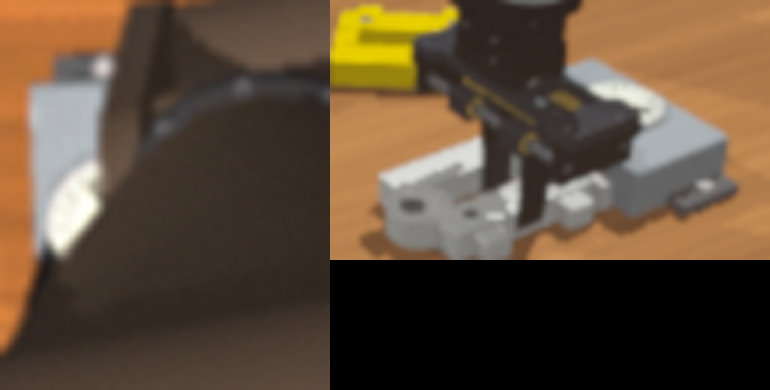

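The dial is hidden here. However, the force rose to 21 N with no further travel, at a depth within 1 mm of what the first press predicts for home (0.132 against 0.131). So the bar is home. I'll draw back, turn to the mat's yaw (-5.6°) and slide over.

play_rows(
  commands=[
    {"tx": -3,"ty": 0,"tz": 0,"rx": 0,"ry": 0,"rz": 0,"grip": 25},
    {"tx": -3,"ty": 0,"tz": 0,"rx": 0,"ry": 0,"rz": 0,"grip": 25},
    {"tx": -5,"ty": 0,"tz": 0,"rx": 0,"ry": 0,"rz": 0,"grip": 25},
    {"tx": -8,"ty": 0,"tz": 0,"rx": 0,"ry": 0,"rz": 0,"grip": 25},
    {"tx": -12,"ty": 0,"tz": 0,"rx": 0,"ry": 0,"rz": 0,"grip": 25},
    {"tx": -12,"ty": 0,"tz": 0,"rx": 0,"ry": 0,"rz": 0,"grip": 25},
    {"tx": -12,"ty": 0,"tz": 0,"rx": 0,"ry": 0,"rz": 0,"grip": 25},
    {"tx": -12,"ty": 0,"tz": 0,"rx": 0,"ry": 0,"rz": 0,"grip": 25},
    {"tx": -12,"ty": 0,"tz": 0,"rx": 0,"ry": 0,"rz": 0,"grip": 25},
    {"tx": -12,"ty": 0,"tz": 0,"rx": 0,"ry": 0,"rz": 0,"grip": 25},
    {"tx": -6,"ty": 0,"tz": 0,"rx": 0,"ry": 0,"rz": 0,"grip": 25},
    {"tx": 0,"ty": 0,"tz": 0,"rx": 0,"ry": 0,"rz": 0,"grip": 25},
  ],
)

```text
clock: 21.3
ee_pos: [0.5341, 0.067, -0.0105]
tcp_rot: [[-0.056, 0.998, 0.0], [0.998, 0.056, -0.0], [-0.0, 0.0, -1.0]]
contact_force: [-0.3, -4.7, 3.5]
grip_width: 0.0335
```

play_rows(
  commands=[
    {"tx": 0,"ty": 0,"tz": 0,"rx": 0,"ry": 0,"rz": 0.05,"grip": 25},
    {"tx": 0,"ty": 0,"tz": 0,"rx": 0,"ry": 0,"rz": 0.09,"grip": 25},
    {"tx": 0,"ty": 0,"tz": 0,"rx": 0,"ry": 0,"rz": 0.09,"grip": 25},
    {"tx": 0,"ty": 0,"tz": 0,"rx": 0,"ry": 0,"rz": 0.09,"grip": 25},
    {"tx": 0,"ty": 0,"tz": 0,"rx": 0,"ry": 0,"rz": 0.09,"grip": 25},
    {"tx": 0,"ty": 0,"tz": 0,"rx": 0,"ry": 0,"rz": 0.09,"grip": 25},
    {"tx": 0,"ty": 0,"tz": 0,"rx": 0,"ry": 0,"rz": 0.09,"grip": 25},
    {"tx": 0,"ty": 0,"tz": 0,"rx": 0,"ry": 0,"rz": 0.09,"grip": 25},
    {"tx": 0,"ty": 0,"tz": 0,"rx": 0,"ry": 0,"rz": 0.09,"grip": 25},
    {"tx": 0,"ty": 0,"tz": 0,"rx": 0,"ry": 0,"rz": 0.09,"grip": 25},
  ],
)

```text
clock: 22.3
ee_pos: [0.5339, 0.068, -0.0106]
tcp_rot: [[0.721, 0.693, -0.0], [0.693, -0.721, -0.0], [-0.001, 0.0, -1.0]]
contact_force: [-1.6, -1.5, 4.7]
grip_width: 0.0338
```

play_rows(
  commands=[
    {"tx": 0,"ty": 0,"tz": 0,"rx": 0,"ry": 0,"rz": 0.09,"grip": 25},
    {"tx": 0,"ty": 0,"tz": 0,"rx": 0,"ry": 0,"rz": 0.09,"grip": 25},
    {"tx": 0,"ty": 0,"tz": 0,"rx": 0,"ry": 0,"rz": 0.09,"grip": 25},
    {"tx": 0,"ty": 0,"tz": 0,"rx": 0,"ry": 0,"rz": 0.09,"grip": 25},
    {"tx": 0,"ty": 0,"tz": 0,"rx": 0,"ry": 0,"rz": 0.09,"grip": 25},
    {"tx": 0,"ty": 0,"tz": 0,"rx": 0,"ry": 0,"rz": 0.09,"grip": 25},
    {"tx": 0,"ty": 0,"tz": 0,"rx": 0,"ry": 0,"rz": 0.09,"grip": 25},
    {"tx": 0,"ty": 0,"tz": 0,"rx": 0,"ry": 0,"rz": 0.09,"grip": 25},
    {"tx": 0,"ty": 0,"tz": 0,"rx": 0,"ry": 0,"rz": 0.08,"grip": 25},
    {"tx": 0,"ty": 0,"tz": 0,"rx": 0,"ry": 0,"rz": 0.06,"grip": 25},
    {"tx": 0,"ty": 0,"tz": 0,"rx": 0,"ry": 0,"rz": 0,"grip": 25},
  ],
)

```text
clock: 23.4
ee_pos: [0.5335, 0.0682, -0.0105]
tcp_rot: [[0.996, -0.094, -0.001], [-0.094, -0.996, -0.0], [-0.001, 0.0, -1.0]]
contact_force: [-2.9, -1.6, 5.8]
grip_width: 0.0337
```

Run:
```python
from h import *
o=bot.get_obs(); T=o["ee_pos"]; R=o["tcp_rot"]; print(T,o["contact_force"],np.degrees(np.arctan2(R[1,0],R[0,0])))
print("tool shift mm",1e3*R.T@(np.array([.4678,-.3418,T[2]])-T))
g=grab("top"); hsv=cv2.cvtColor(g["pixels"],cv2.COLOR_RGB2HSV)
m=(hsv[...,1]<70)&(hsv[...,2]>150); m[:160]=0;m[245:]=0;m[:,:255]=0;m[:,290:]=0
for c,p in blobs(m,60):
    r=cv2.minAreaRect(c.astype(np.float32)); print(r, ray(g,cv2.boxPoints(r),.026)[:,:2].round(4).tolist())
```

```text
[ 0.53345132  0.06821968 -0.0105454 ] [-2.90839911 -1.62108029  5.78729841] -5.367525415717406
tool shift mm [-2.70085367e+01  4.14363067e+02  1.47326916e-01]
((263.5, 189.5), (23.0, 5.0), 90.0) [[0.5535, 0.2275], [0.5535, 0.2111], [0.4781, 0.2097], [0.4781, 0.226]]
```

The bar is out again, with its front at y≈0.211. Now I'll slide to the mat.

play_rows(
  commands=[
    {"tx": 0,"ty": 8,"tz": 0,"rx": 0,"ry": 0,"rz": 0,"grip": 25},
    {"tx": -1,"ty": 14,"tz": 0,"rx": 0,"ry": 0,"rz": 0,"grip": 25},
    {"tx": -1,"ty": 20,"tz": 0,"rx": 0,"ry": 0,"rz": 0,"grip": 25},
    {"tx": -1,"ty": 20,"tz": 0,"rx": 0,"ry": 0,"rz": 0,"grip": 25},
    {"tx": -1,"ty": 20,"tz": 0,"rx": 0,"ry": 0,"rz": 0,"grip": 25},
    {"tx": -1,"ty": 20,"tz": 0,"rx": 0,"ry": 0,"rz": 0,"grip": 25},
    {"tx": -1,"ty": 20,"tz": 0,"rx": 0,"ry": 0,"rz": 0,"grip": 25},
    {"tx": -1,"ty": 20,"tz": 0,"rx": 0,"ry": 0,"rz": 0,"grip": 25},
    {"tx": -1,"ty": 20,"tz": 0,"rx": 0,"ry": 0,"rz": 0,"grip": 25},
    {"tx": -2,"ty": 20,"tz": 0,"rx": 0,"ry": 0,"rz": 0,"grip": 25},
    {"tx": -2,"ty": 20,"tz": 0,"rx": 0,"ry": 0,"rz": 0,"grip": 25},
    {"tx": -2,"ty": 14,"tz": 0,"rx": 0,"ry": 0,"rz": 0,"grip": 25},
  ],
)

```text
clock: 24.65
ee_pos: [0.5002, -0.1463, -0.0105]
tcp_rot: [[0.996, -0.092, 0.0], [-0.092, -0.996, 0.0], [0.0, -0.0, -1.0]]
contact_force: [2.2, 6.5, 5.2]
grip_width: 0.0337
```

play_rows(
  commands=[
    {"tx": 0,"ty": 10,"tz": 0,"rx": 0,"ry": 0,"rz": 0,"grip": 25},
    {"tx": -1,"ty": 20,"tz": 0,"rx": 0,"ry": 0,"rz": 0,"grip": 25},
    {"tx": -1,"ty": 20,"tz": 0,"rx": 0,"ry": 0,"rz": 0,"grip": 25},
    {"tx": -1,"ty": 20,"tz": 0,"rx": 0,"ry": 0,"rz": 0,"grip": 25},
    {"tx": -2,"ty": 20,"tz": 0,"rx": 0,"ry": 0,"rz": 0,"grip": 25},
    {"tx": -2,"ty": 20,"tz": 0,"rx": 0,"ry": 0,"rz": 0,"grip": 25},
    {"tx": -2,"ty": 20,"tz": 0,"rx": 0,"ry": 0,"rz": 0,"grip": 25},
    {"tx": -2,"ty": 20,"tz": 0,"rx": 0,"ry": 0,"rz": 0,"grip": 25},
    {"tx": -2,"ty": 20,"tz": 0,"rx": 0,"ry": 0,"rz": 0,"grip": 25},
    {"tx": 0,"ty": 18,"tz": 0,"rx": 0,"ry": 0,"rz": 0,"grip": 25},
    {"tx": 0,"ty": 10,"tz": 0,"rx": 0,"ry": 0,"rz": 0,"grip": 25},
    {"tx": 0,"ty": 0,"tz": 0,"rx": 0,"ry": 0,"rz": 0,"grip": 25},
  ],
)

```text
clock: 25.85
ee_pos: [0.4688, -0.3431, -0.0105]
tcp_rot: [[0.996, -0.092, 0.0], [-0.092, -0.996, -0.001], [0.0, 0.001, -1.0]]
contact_force: [-2.4, -4.8, 4.7]
grip_width: 0.0332
```

Run:
```python
from h import *
o=bot.get_obs(); T=o["ee_pos"]; R=o["tcp_rot"]; print(T,o["contact_force"],np.degrees(np.arctan2(R[1,0],R[0,0])))
print("tool shift mm",1e3*R.T@(np.array([.4678,-.3418,T[2]])-T))
g=grab("scene"); crop(g,160,190,290,310,5,"pics/c9.png")
```

```text
[ 0.46883693 -0.34306737 -0.01052216] [-2.42031044 -4.79239877  4.68214687] -5.304545861135656
tool shift mm [-1.14965590e+00 -1.16607722e+00 -1.16369260e-03]
```

View pics/c9.png

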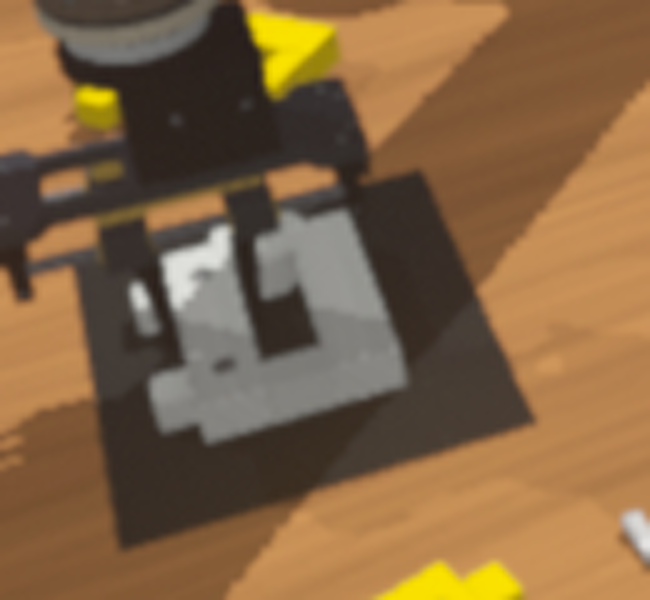

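The yoke lies flat near the middle of the black mat, wholly within it. Releasing and lifting away.

play_rows(
  commands=[
    {"tx": 0,"ty": 0,"tz": 0,"rx": 0,"ry": 0,"rz": 0,"grip": 52},
    {"tx": 0,"ty": 0,"tz": 0,"rx": 0,"ry": 0,"rz": 0,"grip": 52},
    {"tx": 0,"ty": 0,"tz": 0,"rx": 0,"ry": 0,"rz": 0,"grip": 52},
    {"tx": 0,"ty": 0,"tz": 0,"rx": 0,"ry": 0,"rz": 0,"grip": 52},
    {"tx": 0,"ty": 0,"tz": 0,"rx": 0,"ry": 0,"rz": 0,"grip": 52},
  ],
)

```text
clock: 26.4
ee_pos: [0.4691, -0.3415, -0.0107]
tcp_rot: [[0.996, -0.092, -0.0], [-0.092, -0.996, 0.0], [-0.0, -0.0, -1.0]]
contact_force: [-0.1, -1.4, -1.1]
grip_width: 0.0517
```

play_rows(
  commands=[
    {"tx": 0,"ty": 0,"tz": -5,"rx": 0,"ry": 0,"rz": 0,"grip": 52},
    {"tx": 0,"ty": 0,"tz": -10,"rx": 0,"ry": 0,"rz": 0,"grip": 52},
    {"tx": 0,"ty": 0,"tz": -15,"rx": 0,"ry": 0,"rz": 0,"grip": 52},
    {"tx": 0,"ty": 0,"tz": -30,"rx": 0,"ry": 0,"rz": 0,"grip": 52},
    {"tx": 0,"ty": 0,"tz": -30,"rx": 0,"ry": 0,"rz": 0,"grip": 52},
    {"tx": 0,"ty": 0,"tz": -40,"rx": 0,"ry": 0,"rz": 0,"grip": 52},
    {"tx": 0,"ty": 0,"tz": -40,"rx": 0,"ry": 0,"rz": 0,"grip": 52},
    {"tx": 0,"ty": -40,"tz": -20,"rx": 0,"ry": 0,"rz": 0,"grip": 52},
    {"tx": 0,"ty": -45,"tz": 0,"rx": 0,"ry": 0,"rz": 0,"grip": 52},
    {"tx": 0,"ty": -45,"tz": 0,"rx": 0,"ry": 0,"rz": 0,"grip": 52},
    {"tx": 0,"ty": -45,"tz": 0,"rx": 0,"ry": 0,"rz": 0,"grip": 52},
    {"tx": 0,"ty": -45,"tz": 0,"rx": 0,"ry": 0,"rz": 0,"grip": 52},
  ],
)

```text
clock: 27.6
ee_pos: [0.4891, -0.121, 0.1805]
tcp_rot: [[0.996, -0.092, 0.001], [-0.092, -0.996, -0.0], [0.001, 0.0, -1.0]]
contact_force: [0.5, -0.4, 0.2]
grip_width: 0.0521
```

play_rows(
  commands=[
    {"tx": 0,"ty": -40,"tz": 0,"rx": 0,"ry": 0,"rz": 0,"grip": 52},
    {"tx": 0,"ty": -40,"tz": 0,"rx": 0,"ry": 0,"rz": 0,"grip": 52},
    {"tx": 0,"ty": 0,"tz": 0,"rx": 0,"ry": 0,"rz": 0,"grip": 52},
    {"tx": 0,"ty": 0,"tz": 0,"rx": 0,"ry": 0,"rz": 0,"grip": 52},
    {"tx": 0,"ty": 0,"tz": 0,"rx": 0,"ry": 0,"rz": 0,"grip": 52},
  ],
)

```text
clock: 28.1
ee_pos: [0.4967, -0.0437, 0.1798]
tcp_rot: [[0.996, -0.093, 0.001], [-0.093, -0.996, -0.0], [0.001, 0.0, -1.0]]
contact_force: [0.8, -0.6, 1.3]
grip_width: 0.052
```

Run:
```python
from h import *
g=grab("top"); cv2.imwrite("pics/t10.png",g["pixels"][:,:,::-1])
hsv=cv2.cvtColor(g["pixels"],cv2.COLOR_RGB2HSV)
m=(hsv[...,1]<70)&(hsv[...,2]>90); m[:165]=0;m[245:]=0;m[:,:380]=0;m[:,470:]=0
for c,p in blobs(m,60):
    r=cv2.minAreaRect(c.astype(np.float32)); b=ray(g,cv2.boxPoints(r),.025)[:,:2]; print(p,r,b.round(4).tolist(),b.mean(0))
print(bot.get_obs()["ee_pos"],bot.get_obs()["contact_force"])
```

```text
-1 ((428.20745849609375, 208.1566162109375), (37.36064147949219, 48.365482330322266), 4.573921203613281) [[0.384, -0.249], [0.5406, -0.2639], [0.5313, -0.385], [0.375, -0.3687]] [ 0.45771708 -0.31665391]
0 ((425.7881774902344, 203.25294494628906), (10.814207077026367, 26.15350914001465), 4.398705005645752) [[0.4321, -0.2877], [0.517, -0.2957], [0.5144, -0.3307], [0.4296, -0.3225]] [ 0.47329234 -0.30913142]
[ 0.49670475 -0.04394845  0.17972748] [-0.12579712 -0.05790586 -0.3438432 ]
```

View pics/t10.png

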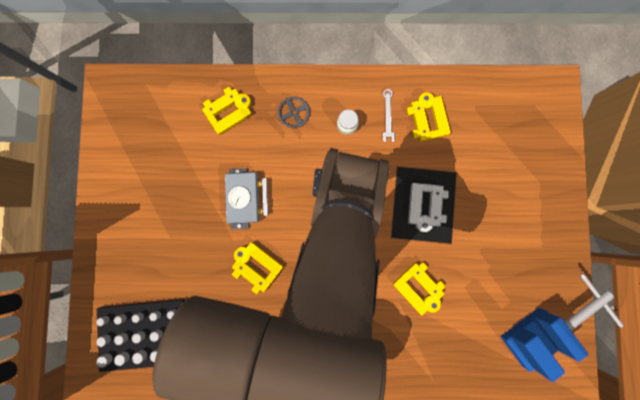

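The yoke is on the mat around (428,208), with its window centre within about 3 mm of the mat's centre and its whole outline inside. The bar is out, the needle is at rest, and the chainring (295,112), jar (348,121) and wrench (389,115) haven't moved. Handing in.

```bash
python3 -c "
from workcell import bot
print(bot.hand_in())"
```

```text
the job is handed in; nothing more can be done
None
```

The job is done and handed in at about 28 s of the 72 s allowed. I held the aluminium yoke by its ear-side rail and slid it flat throughout. I pressed the plain long side home, drew it back, turned it 90° and pressed the plain short end home. Then I slid it onto the mat and let go.

**Last checks**
- **Long side:** the needle swung about 127° (2.2 rad) and the force reached a hard stop at 22 N. The needle was back at rest after I drew back.
- **Short end:** the arm hid the dial, so I judged it by the hard stop at 21 N and by depth, which was within 1 mm of what the first press predicted. The bar was out again afterwards.
- **Final position:** the yoke's window centre is about 3 mm from the mat's centre and the yoke is wholly on the mat. The gripper is clear, and the chainring, jar and wrench are where they were.

**What went wrong or disagreed**
- **First grasp:** it closed on nothing because the fingertips sit about 18 mm above the reported TCP. I reopened, went lower and gripped the rail.
- **Bar position:** the side press found the bar about 4 mm further in than the camera had shown. I used the corrected figure for the second press.

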